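# Ready the bench scroll saw for carrying

## Task

Get the scroll saw ready to be carried: first slide the round speed knob all the way toward the robot, to its end stop. Then set the transport lock: slide the flat fin along its slot away from the robot, feeling with gentle tugs down the sloping face for the hidden notch without forcing it, and pull it fully home into the notch, to its end stop. Let go, and leave everything else as it lies.

Things in the scene. Friction and masses are not known exactly. Their poses are not given: they have to be found in the camera images.
- saw: Fixed bench scroll saw. Origin on the bench under its middle. Its x points from the control face into the saw (roughly to the robot's right), y along the face away from the robot, z up. Grey control face 420 mm wide, rising along +x at 25 degrees: foot edge x -190, z 52 mm; grip line x -120, z 85; top edge x -70, z 108. Saw table top z 125, x -70 to 150. Arm at y 0, x -25 to 335, z 260 to 310.
- rail_mid (a point): Middle of the steel carry rail, 16 mm thick, running along the saw's y over the control face (192 mm above the bench, posts 198 mm either side). It bars a vertical gripper: come in below and in front of it, from the open side the face looks to, tool tilted about 40 degrees, fingers pointing down and along the saw's +x. Axes as saw.
- speed_grip (a point): Middle of the round black speed knob, the one nearer the robot (18 mm diameter, standing square to the sloping face, from 9 to 41 mm above it, on a 12 mm neck). The point lies on its axis 27 mm above the face. Axes: x up the slope, y along the face away from the robot, z square out of the face.
- speed (a joint): Travel of the speed knob (m) along its slot toward the robot (saw's -y). 0 = far end, 0.070 = end stop nearest the robot. Friction about 2 N; it stays where it is left.
- lock_grip (a point): Middle of the flat black transport lock fin: 12 mm wide (y, along the face), 26 mm long (x, up-down the slope), standing square to the sloping face from 1 to 43 mm above it, on a 22 x 30 mm foot 8 mm high. The point is 27 mm above the face. Axes as for speed_grip.
- lock_car (a joint): Travel of the lock fin (m) along its slot away from the robot (saw's +y): 0 = near end, 0.080 = far end. Friction about 2 N; stays where it is left. The middle of the hidden notch lies somewhere between 0.025 and 0.065; it is 20 mm wide and the bolt 12 mm, so the bolt drops in within 4 mm either side of the middle.
- lock (a joint): Travel of the fin (m) down the slope (along -x of lock_grip): 0 = unlocked, 0.016 = end stop, locked. Away from the notch hidden bars stop it at about 0.004; only in the notch does it go on to 0.016. Friction about 1.5 N, no spring, stays where left. When stopped by the bars, ease it back up 3 mm before sliding on.
- bolt: Steel bolt, 12 mm wide, under the face and out of sight, rigidly carried by the lock fin; same origin and axes as the foot of the fin (27 mm below lock_grip). A push of more than 60 N on it forces it.
- workpiece: Loose plywood workpiece 70 x 120 x 6 mm lying on the saw table (leave alone). Origin under its middle.
- offcut: White plastic board offcut, 50 x 140 x 12 mm, lying on the bench before the control face (leave alone). Origin under its middle.
- pencil: Pencil, 160 mm long, 7.5 mm thick, lying on the saw table (leave alone). Origin under its middle.
- driver: Screwdriver, 170 mm long, lying on the bench left of the saw (leave alone). Origin under its middle.
- glue: White glue bottle, 52 mm diameter, 130 mm high, standing on the bench (leave alone). Origin under its middle.
- wheel: Wooden toy wheel, 48 mm diameter, 14 mm high, lying on the bench left of the saw (leave alone). Origin under its middle.
- blade_tin: Flat steel blade tin, 140 x 60 x 22 mm, lying on the bench (leave alone). Origin under its middle.

How it is judged:
On the way, in this order (a step that is already met when the one before it is completed fails the run):
1. the speed knob is at its end stop nearest the robot (value of joint speed above 0.068 m and value of joint lock below 0.008 m), for 0.2 s.
2. the transport lock fin is fully home in its notch (value of joint lock above 0.0142 m), for 0.2 s.
At the end, for the whole second after the job is handed in: The speed knob stands within 2 mm of its end stop nearest the robot and the lock fin within 1.8 mm of its locked end stop (in the notch), both at rest and let go (value of joint speed above 0.068 m and value of joint lock above 0.0142 m and velocity of joint lock between -0.005 and 0.005 m/s and velocity of joint speed between -0.005 and 0.005 m/s); the robot touches nothing.
It fails at once if the lock bolt is forced (more than 60 N) (contact force between bolt and anything else above 60 N).
It fails at once if a bystander is moved by more than 30 mm or the glue bottle is tipped over (distance of any of workpiece, offcut, pencil, driver, glue, wheel, blade_tin from where it was at the start of the episode above 0.03 m or angle between glue's own z axis and vertical above 0.4 rad).
It also fails if it takes over 48 s, if anything falls off the work surface, if the arm or the gripper's body presses on something with over 40 N, if the wrist force passes 120 N, or if a joint passes its speed limit or range.

## Robot

A 6-joint arm with a two-finger parallel gripper is mounted at the origin on the work surface. World frame = base frame: x ahead of the robot, y to its left, z up, the work surface at z = 0. Lengths are in m, angles in rad, forces in N, time in s.
With the tool pointing down it reaches from about 0.35 to 0.8 m from the base axis. Payload 7.3 kg.
Tool frame: the origin (TCP) lies between the finger pads; the fingertips stand 25 mm ahead of it and the grasp point (between the pads) lies 6 mm ahead of it (r.tip_extent is the distance from the TCP to the fingertips, in m); z points along the fingers, y is the line along which they close (so a half turn about z gives the same grasp; the last joint's range is limited). The gripper opens to 85 mm and grips with 20 to 120 N. Pads are 22 mm wide; open, the fingers measure 114 mm over their backs; the gripper's body (76 mm by 85 mm) begins 54 mm behind the grasp point. The pads swing forward as they close: fully open they stand 13 mm farther back than shut.
Start: joints at [-1.409, 0.342, 1.524, -0, 1.275, -0.146], TCP at [0.159, -0.5, 0.256] pointing down, gripper open.
Joint ranges: [-2.53, 2.53], [-0.77, 2.02], [0.04, 2.7], [-1, 4.14], [0.28, 2.66], [-3.11, 3.11]. Speed limits (rad/s): [2.57, 2.57, 3.14, 3.14, 3.14, 3.14].

## Interface

Orientations are given as a unit quaternion [x, y, z, w].
In Python, from workcell import r, command_gripper, optics gives the robot as it stands. The module is installed in compiled form; this text tells all that it offers. Calls block until the motion is done:
- r.reach(position, orientation): joint-space move of the TCP to a pose.
- r.move_straight(position, orientation=None, speed=0.15, max_force=None): straight line of the TCP; orientation=None keeps the orientation; speed is the mean speed in m/s. With max_force (N) it stops when the force on the tool has changed by that much, and returns True; else False.
- r.movej(angles): joint-space move.
- command_gripper(opening, force=None): finger opening in m; force is the grip in N (None keeps the last); returns when the fingers have stopped.
- r.hold(seconds).
- r.solve_ik(position, orientation): joint angles nearest the present ones, or None.
- r.read_state(): the state.
- optics.get_image(name): name is "scene" or "top" or "wrist"; returns (picture, depth): 420x560x3 uint8, red, green, blue; 420x560 float32, m along the optical axis (not along the pixel's ray), 0 where there is no reading.
- optics.camera_model(name): a dict with "K" (3x3 intrinsics, pixels), "R" (3x3) and "t" (3): a world point X has camera coordinates R X + t; the wrist camera has in their place "tool_from_camera" (4x4, takes a point from camera to tool coordinates, whose origin is the TCP and whose axes are the flange's). Camera axes: x right, y down, z forward; pixel columns grow to the right and rows downward; lengths in m; the calibration is good to about 2 mm. A picture is of the moment at which its call begins: read the wrist's pose just before it. camera_model takes no time and is no camera call.
A pose or a line that the arm cannot do raises r.PlanningError and nothing moves.
- r.finish_job(): hands the job in; it is judged then, once.
The state is a dict: "time_s": time; "joint_positions": joint angles; "dq": joint speeds; "tau": joint torques, N m; "eef_pos": TCP position; "eef_rot": TCP orientation; "contact_force": force on the tool from outside, world axes, zero at the start; "torque": the same for the moment, N m; "grip_width": finger opening in m; "grip_force": force on a finger pad.
Only numpy, scipy, OpenCV 4.12 (cv2) and the standard library are available. Lean on these libraries where they do the work, as an engineer would, in place of code of your own. Each camera call takes 0.05 s, during which the arm holds its last target. There are 200 camera calls.

## Working session

There is one attempt and no reset: what is moved stays moved. The work goes in short steps, each a Python script; the robot and the scene stay as the last script left them, time stands still between calls to the robot, and variables do not carry over. Pictures are saved under pics/ and viewed, at most 10 in all, crops included, and the job is handed in when it is done.

```bash
mkdir -p pics
python3 - <<'E'
from workcell import r, optics
import cv2, numpy as np
for n in ("scene","top"):
    im,d=optics.get_image(n); cv2.imwrite(f"pics/{n}.png",im[:,:,::-1]); np.savez(f"{n}.npz",im=im,d=d,**optics.camera_model(n))
print(r.read_state())
for n in ("scene","top"): print(optics.camera_model(n))
print(optics.camera_model("wrist"))
E
```

```text
{'time_s': 0.1, 'joint_positions': array([-1.40903165e+00,  3.42689509e-01,  1.52489040e+00, -9.83262405e-06,
        1.27539827e+00, -1.45990217e-01]), 'dq': array([ 0.00080714, -0.00246354, -0.0006726 , -0.00080123, -0.00078269,
        0.00186797]), 'tau': array([ 1.20795055e-03, -4.34449267e+01, -2.46490020e+01, -1.69839814e-04,
        4.67687976e-03, -1.79283711e-05]), 'eef_pos': array([ 0.15900623, -0.50001864,  0.25568736]), 'eef_rot': array([ 9.88183751e-01,  1.53272287e-01, -1.01661646e-05, -6.92705753e-04]), 'contact_force': array([ 0.39545157,  0.5213842 , -0.3551489 ]), 'torque': array([ 0.02627586, -0.05460381,  0.0319108 ]), 'grip_force': 0.0, 'grip_width': 0.08560521656167311}
{'K': array([[468.6582945 ,   0.        , 281.78201559],
       [  0.        , 468.6582945 , 207.42135157],
       [  0.        ,   0.        ,   1.        ]]), 'R': array([[-0.17037307,  0.98536863, -0.00465697],
       [ 0.75724747,  0.12790327, -0.64048187],
       [-0.6305151 , -0.11264734, -0.76795917]]), 't': array([-0.02428964, -0.34195499,  1.70289739])}
{'K': array([[439.31236256,   0. 
[... 151 characters left out ...]
4, -0.99389286, -0.00192702],
       [-0.97286319, -0.10760087, -0.2048396 ],
       [ 0.20338126,  0.0244752 , -0.97879366]]), 't': array([0.06155191, 0.55003612, 0.96703463])}
{'K': array([[329.72847552,   0.        , 278.24085371],
       [  0.        , 329.72847552, 206.41032725],
       [  0.        ,   0.        ,   1.        ]]), 'tool_from_camera': array([[-1.05314144e-03, -9.57903024e-01, -2.87090033e-01,
         7.18478559e-02],
       [ 9.99998589e-01, -1.38464884e-03,  9.51685249e-04,
         2.80390334e-04],
       [-1.30914106e-03, -2.87088626e-01,  9.57903130e-01,
        -1.17381693e-01],
       [ 0.00000000e+00,  0.00000000e+00,  0.00000000e+00,
         1.00000000e+00]])}
```

View pics/scene.png

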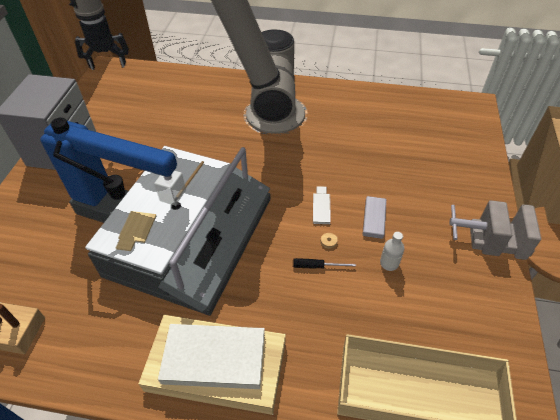

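View pics/top.png

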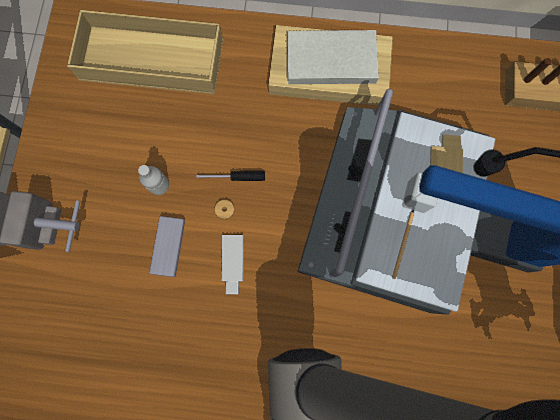

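The scene view shows the saw with the speed knob near (233,200) and the lock fin near (208,248). In the top view they are near (340,232) and (358,160), partly under the rail. I'll fit the saw's pose from depth.

```bash
cat > h.py <<'E'
import numpy as np
def cloud(n):
    f=np.load(n+".npz"); d=f["d"]; v,u=np.nonzero(d>0); z=d[v,u]; K=f["K"]
    c=np.c_[(u-K[0,2])/K[0,0]*z,(v-K[1,2])/K[1,1]*z,z]
    return (c-f["t"])@f["R"], np.c_[u,v], f["im"][v,u].astype(int)
E
python3 - <<'E'
from h import *
from scipy.optimize import least_squares
for n in ("top","scene"):
    P,uv,C=cloud(n)
    for a,b in (((320,250),(318,200)),((233,225),(225,250))):pass
    box=(uv[:,0]>290)&(uv[:,0]<400)&(uv[:,1]>90)&(uv[:,1]<300) if n=="top" else (uv[:,0]>150)&(uv[:,0]<275)&(uv[:,1]>160)&(uv[:,1]<305)
    m=box&(P[:,2]>.055)&(P[:,2]<.104); Q=P[m]
    # plane z = a + b x + c y robust
    f=lambda p:p[0]+Q[:,:2]@p[1:]-Q[:,2]
    s=least_squares(f,[0,.4,0],loss="soft_l1",f_scale=.001).x
    res=f(s); inl=abs(res)<.003
    g=s[1:]; yaw=np.arctan2(g[1],g[0]); print(n,m.sum(),inl.sum(),"slope",np.degrees(np.arctan(np.hypot(*g))),"yaw",np.degrees(yaw))
    ex=np.array([np.cos(yaw),np.sin(yaw)]); ey=np.array([-ex[1],ex[0]])
    # grip line x=-.12 z=.085
    x0=(.085-s[0])/np.hypot(*g)+.12
    face=box&(abs(s[0]+P[:,:2]@g-P[:,2])<.003)&(P[:,2]>.055)&(P[:,2]<.104); w=P[face][:,:2]@ey
    print("x0",x0,"y ext",np.percentile(w,[0,.5,1,99,99.5,100]))
    y0=(np.percentile(w,.3)+np.percentile(w,99.7))/2; o=x0*ex+y0*ey; print("origin",o)
    L=np.c_[P[:,:2]@ex-x0,P[:,:2]@ey-y0,P[:,2]]
    t=np.radians(25); h=(L[:,2]-.085)*np.cos(t)-(L[:,0]+.12)*np.sin(t); sl=(L[:,0]+.12)*np.cos(t)+(L[:,2]-.085)*np.sin(t)
    rail=box&(L[:,2]>.18)&(L[:,2]<.21)
    print("rail x",np.median(L[rail,0]),"y",np.percentile(L[rail,1],[1,99]),"zmax",np.percentile(L[rail,2],99))
    for lo,hi in((-.15,-.0),(-.0,.15)):
        k=box&(h>.012)&(h<.05)&(L[:,1]>lo)&(L[:,1]<hi)&(abs(sl)<.06)&(L[:,2]<.15)&(C.sum(1)<150)
        top=k&(h>.035)
        for q in(k,top): print(q.sum(),"sl",np.percentile(sl[q],[2,50,98]).round(4),"y",np.percentile(L[q,1],[2,50,98]).round(4),"h",np.percentile(h[q],[2,50,98]).round(4), uv[q].mean(0).round())
E
```

```text
top 6885 5972 slope 24.39471372086009 yaw -100.70818391907267
x0 0.05395051673106391 y ext [0.38748043 0.38900831 0.39042506 0.80096292 0.80368552 0.80726421]
origin [ 0.57596847 -0.16382223]
rail x -0.11586118133842306 y [-0.20056028  0.19492461] zmax 0.20274922993825276
86 sl [-0.0065  0.0036  0.0087] y [-0.1078 -0.1013 -0.0923] h [0.0141 0.0391 0.0432] [339. 228.]
53 sl [-0.0065  0.0017  0.0081] y [-0.1078 -0.0998 -0.092 ] h [0.0357 0.041  0.0433] [337. 227.]
117 sl [-0.0106  0.0035  0.0134] y [0.0319 0.0351 0.0436] h [0.014  0.039  0.0452] [355. 170.]
67 sl [-0.0106  0.0022  0.0134] y [0.0324 0.037  0.0436] h [0.0362 0.042  0.0455] [354. 168.]
scene 5746 4273 slope 24.249813339519466 yaw -100.93974076637912
x0 0.05266089116393248 y ext [0.38943567 0.3946444  0.39807261 0.80723591 0.8085453  0.81039326]
origin [ 0.58012204 -0.16576684]
rail x -0.11635550464823097 y [-0.14338246  0.20220067] zmax 0.2088288480793757
63 sl [-0.0073  0.0012  0.0095] y [-0.1092 -0.0967 -0.0915] h [0.0132 0.0357 0.044 ] [235. 196.]
32 sl [-0.0067  0.0016  0.009 ] y [-0.1099 -0.1008 -0.0926] h [0.0358 0.0399 0.0444] [237. 194.]
95 sl [-0.0116  0.0003  0.0122] y [0.0322 0.0406 0.0434] h [0.013  0.035  0.0465] [214. 233.]
47 sl [-0.0116  0.0008  0.0114] y [0.0321 0.038  0.0433] h [0.0359 0.0426 0.0467] [215. 231.]
```

```bash
cat >> h.py <<'E'
from scipy.spatial.transform import Rotation as Ro
O=np.array([.578,-.165,0]); YAW=np.radians(-100.8); T=np.radians(25)
S=Ro.from_euler("z",YAW).as_matrix()
def pt(sl,y,h): # face coords -> world
    return O+S@np.array([-.12+sl*np.cos(T)-h*np.sin(T), y, .085+sl*np.sin(T)+h*np.cos(T)])
UP=S@np.array([np.cos(T),0,np.sin(T)]); EY=S[:,1]
def ori(tilt,sgn=1):
    a=np.radians(tilt); z=np.array([np.sin(a),0,-np.cos(a)]); y=np.array([0,sgn,0]); M=S@np.c_[np.cross(y,z),y,z]
    return M,Ro.from_matrix(M).as_quat()
def tcp(sl,y,h,tilt=40,sgn=1): # grasp point at face coords
    return pt(sl,y,h)-.006*ori(tilt,sgn)[0][:,2]
def face(p): # world -> sl,y,h
    l=S.T@(np.asarray(p)-O)-[-.12,0,.085]
    return np.array([l[0]*np.cos(T)+l[2]*np.sin(T),l[1],-l[0]*np.sin(T)+l[2]*np.cos(T)])
E
python3 - <<'E'
from h import *
from workcell import r
for sg in(1,-1):
  for tilt in (35,40,45):
    q=ori(tilt,sg)[1]; back=ori(tilt,sg)[0][:,2]
    for y in(-.145,-.07,.04,.12):
        for d in (0,.12):
            a=r.solve_ik(tcp(0,y,27e-3,tilt,sg)-d*back,q); print(sg,tilt,y,d,None if a is None else a.round(2))
E
```

```text
1 35 -0.145 0 [ 0.16  0.57  1.78 -0.64  1.12  0.73]
1 35 -0.145 0.12 [ 0.28  0.48  1.58 -0.55  1.41  0.65]
1 35 -0.07 0 [ 0.12  0.66  1.58 -0.63  1.19  0.63]
1 35 -0.07 0.12 [ 0.22  0.59  1.39 -0.56  1.45  0.56]
1 35 0.04 0 [ 0.07  0.81  1.25 -0.61  1.31  0.49]
1 35 0.04 0.12 [ 0.16  0.77  1.05 -0.57  1.56  0.43]
1 35 0.12 0 [ 0.04  0.95  0.95 -0.6   1.43  0.37]
1 35 0.12 0.12 [ 0.13  0.93  0.72 -0.58  1.69  0.31]
1 40 -0.145 0 [ 0.2   0.61  1.76 -0.7   1.18  0.8 ]
1 40 -0.145 0.12 [ 0.33  0.54  1.56 -0.6   1.46  0.71]
1 40 -0.07 0 [ 0.15  0.69  1.57 -0.7   1.24  0.69]
1 40 -0.07 0.12 [ 0.27  0.64  1.37 -0.62  1.5   0.62]
1 40 0.04 0 [ 0.1   0.84  1.23 -0.68  1.36  0.54]
1 40 0.04 0.12 [ 0.2   0.81  1.02 -0.64  1.61  0.47]
1 40 0.12 0 [ 0.07  0.98  0.93 -0.68  1.47  0.41]
1 40 0.12 0.12 [ 0.16  0.98  0.68 -0.66  1.72  0.33]
1 45 -0.145 0 [ 0.23  0.65  1.74 -0.75  1.25  0.85]
1 45 -0.145 0.12 [ 0.37  0.59  1.53 -0.65  1.51  0.76]
1 45 -0.07 0 [ 0.18  0.73  1.55 -0.75  1.3   0.74]
1 45 -0.07 0.12 [ 0.3   0.69  1.34 -0.67  1.56  0.66]
1 45 0.04 0 [ 0.12  0.88  1.21 -0.75  1.41  0.58]
1 
[... 731 characters left out ...]
24 -2.45]
-1 40 -0.07 0.12 [ 0.27  0.64  1.37 -0.62  1.5  -2.53]
-1 40 0.04 0 [ 0.1   0.84  1.23 -0.68  1.36 -2.61]
-1 40 0.04 0.12 [ 0.2   0.81  1.02 -0.64  1.61 -2.68]
-1 40 0.12 0 [ 0.07  0.98  0.93 -0.68  1.47 -2.73]
-1 40 0.12 0.12 [ 0.16  0.98  0.68 -0.66  1.72 -2.81]
-1 45 -0.145 0 [ 0.23  0.65  1.74 -0.75  1.25 -2.29]
-1 45 -0.145 0.12 [ 0.37  0.59  1.53 -0.65  1.51 -2.38]
-1 45 -0.07 0 [ 0.18  0.73  1.55 -0.75  1.3  -2.4 ]
-1 45 -0.07 0.12 [ 0.3   0.69  1.34 -0.67  1.56 -2.48]
-1 45 0.04 0 [ 0.12  0.88  1.21 -0.75  1.41 -2.56]
-1 45 0.04 0.12 [ 0.23  0.86  1.   -0.7   1.65 -2.64]
-1 45 0.12 0 [ 0.09  1.01  0.91 -0.75  1.51 -2.7 ]
-1 45 0.12 0.12 [ 0.19  1.02  0.65 -0.73  1.76 -2.8 ]
```

Run:
```python
from h import *
from workcell import r,command_gripper,optics
import cv2
M,q=ori(40); z=M[:,2]
p=r.read_state()["eef_pos"]
r.move_straight([p[0],p[1],.40],speed=.3)
hov=tcp(0,-.062,.029)-.14*z
r.reach(hov+[0,0,.15],q)
command_gripper(0.0,30)
r.move_straight(hov,speed=.25)
im,d=optics.get_image("wrist"); cv2.imwrite("pics/w1.png",im[:,:,::-1])
s=r.read_state(); print(s["time_s"],s["eef_pos"],s["contact_force"])
np.savez("w1.npz",im=im,d=d,p=s["eef_pos"],q=s["eef_rot"])
```

```text
4.75 [0.56031356 0.06886707 0.22502925] [-0.46054537 -1.03177247  0.47305482]
```

View pics/w1.png

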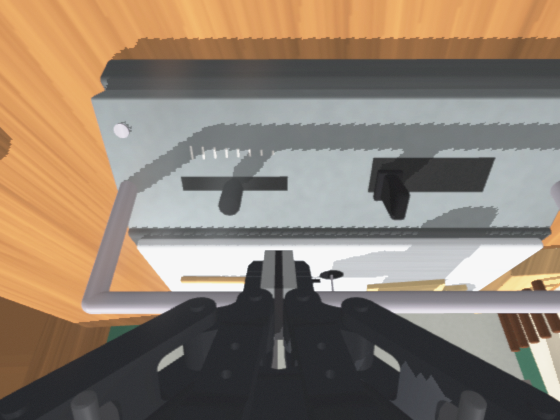

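The wrist view shows the knob at about (230,195), mid-slot (slot columns 182–288). The fin, at about (393,195), sits at the robot-side end of its window (columns 370–494). The closed fingers point between the two. Next I descend and push the knob.

Run:
```python
from h import *
from workcell import r
M,q=ori(40); z=M[:,2]
print(r.move_straight(tcp(0,-.062,.029),q,speed=.12,max_force=6))
s=r.read_state(); print(s["time_s"],face(s["eef_pos"]+.006*z),s["contact_force"])
f0=s["contact_force"]
hit=r.move_straight(tcp(0,-.175,.029),q,speed=.04,max_force=12)
s=r.read_state(); print(hit,s["time_s"],face(s["eef_pos"]+.006*z),S.T@(s["contact_force"]-f0))
```

```text
False
6.0667 [-0.00018211 -0.06162514  0.02969012] [0.93460575 0.14125244 0.630236  ]
True 7.5333 [-0.00015487 -0.11341489  0.02933552] [1.77484947 4.38843834 0.1412015 ]
```

Run:
```python
from h import *
from workcell import r,optics
import cv2
M,q=ori(40); z=M[:,2]
f0=r.read_state()["contact_force"]
hit=r.move_straight(tcp(0,-.135,.029),q,speed=.02,max_force=15)
s=r.read_state(); print(hit,s["time_s"],face(s["eef_pos"]+.006*z),S.T@(s["contact_force"]-f0))
y=face(s["eef_pos"])[1]
r.move_straight(tcp(0,y+.012,.029),q,speed=.06)
r.move_straight(tcp(0,y+.012,.029)-.14*z,q,speed=.2)
im,d=optics.get_image("wrist"); cv2.imwrite("pics/w2.png",im[:,:,::-1]); print(r.read_state()["time_s"])
```

```text
True 7.9667 [-0.00025768 -0.11331991  0.02958322] [-0.7449035  -0.55177644  0.17693803]
9.225
```

View pics/w2.png

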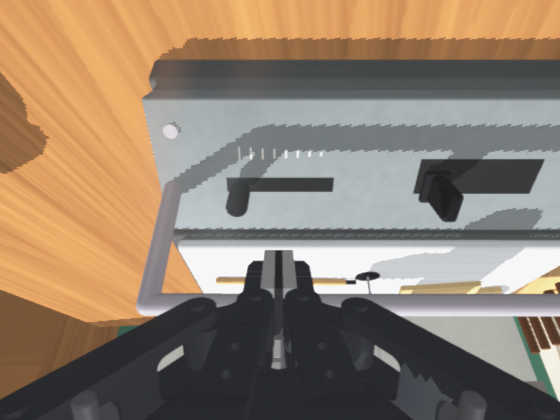

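The knob, at about (237,195), is now at the robot-side end of its slot. Next I grip the fin and feel for the notch.

Run:
```python
from h import *
from workcell import r,command_gripper
M,q=ori(40); z=M[:,2]
def st(tag,f0=np.zeros(3)):
    s=r.read_state(); f=face(s["eef_pos"]+.006*z); F=s["contact_force"]-f0; print(tag,round(s["time_s"],2),f.round(4),"Fup %.1f Fy %.1f Fh %.1f"%(F@UP,F@EY,F@np.cross(UP,EY)),"w %.4f g %.1f"%(s["grip_width"],s["grip_force"])); return f
command_gripper(.045)
r.move_straight(tcp(0,.038,.031)-.14*z,q,speed=.25)
print(r.move_straight(tcp(0,.038,.031),q,speed=.12,max_force=6))
f0=r.read_state()["contact_force"]
st("down",f0)
command_gripper(0,30); f=st("grip",f0)
y0=f[1]; np.save("st.npy",[y0,*f0])
# slide near first test position
hit=r.move_straight(tcp(0,y0+.012,.031),q,speed=.03,max_force=12); st(("slide",hit),f0)
hit=r.move_straight(tcp(-.008,y0+.012,.031),q,speed=.02,max_force=8); st(("tug",hit),f0)
```

```text
False
down 11.75 [-0.0002  0.0383  0.0318] Fup 0.0 Fy 0.0 Fh 0.0 w 0.0447 g 0.0
grip 12.14 [-0.0002  0.0381  0.0316] Fup -0.4 Fy -1.9 Fh 2.5 w 0.0115 g 35.2
('slide', False) 12.69 [-0.0002  0.0511  0.0315] Fup -1.2 Fy 0.2 Fh 6.1 w 0.0115 g 35.8
('tug', True) 13.05 [-0.0045  0.0511  0.0315] Fup 1.8 Fy -0.2 Fh 2.5 w 0.0115 g 35.2
```

Gripping works, and the tug stopped at about 4 mm as expected. Now the search loop.

Run:
```python
from h import *
from workcell import r
M,q=ori(40); z=M[:,2]; y0,*f0=np.load("st.npy"); f0=np.array(f0)
def st(tag):
    s=r.read_state(); f=face(s["eef_pos"]+.006*z); F=s["contact_force"]-f0; print(tag,round(s["time_s"],2),f.round(4),"Fup %.1f Fy %.1f"%(F@UP,F@EY)); return f
c=.012; up=-.0013
r.move_straight(tcp(up,y0+c,.031),q,speed=.03)
for c in np.arange(.0225,.0685,.005):
    hit=r.move_straight(tcp(up,y0+c,.031),q,speed=.03,max_force=15)
    if hit: st("slide stopped"); break
    hit=r.move_straight(tcp(-.008,y0+c,.031),q,speed=.02,max_force=9); f=st(("tug",round(c,4),hit))
    if f[0]<-.0065: print("NOTCH"); break
    r.move_straight(tcp(up,y0+c,.031),q,speed=.03)
```

```text
('tug', np.float64(0.0225), True) 14.18 [-0.0047  0.0609  0.0315] Fup 3.5 Fy -1.1
('tug', np.float64(0.0275), True) 15.11 [-0.0048  0.0658  0.0315] Fup 2.8 Fy 0.2
('tug', np.float64(0.0325), True) 16.03 [-0.0048  0.0708  0.0315] Fup 3.4 Fy -1.2
('tug', np.float64(0.0375), True) 16.95 [-0.0048  0.0758  0.0315] Fup 3.0 Fy -1.2
('tug', np.float64(0.0425), True) 17.87 [-0.0049  0.0808  0.0315] Fup 3.9 Fy -0.8
('tug', np.float64(0.0475), False) 18.95 [-0.0083  0.0858  0.0315] Fup 0.1 Fy -0.9
NOTCH
```

Run:
```python
from h import *
from workcell import r,command_gripper,optics
import cv2
M,q=ori(40); z=M[:,2]; y0,*f0=np.load("st.npy"); f0=np.array(f0)
def st(tag):
    s=r.read_state(); f=face(s["eef_pos"]+.006*z); F=s["contact_force"]-f0; print(tag,round(s["time_s"],2),f.round(4),"Fup %.1f Fy %.1f"%(F@UP,F@EY),s["grip_width"]); return f
for m in (10,14):
    print(r.move_straight(tcp(-.022,y0+.0475,.031),q,speed=.02,max_force=m)); f=st("pull")
if f[0]<-.0145:
    r.hold(.3); command_gripper(.04); st("open")
    r.move_straight(r.read_state()["eef_pos"]-.14*z,q,speed=.15)
    im,d=optics.get_image("wrist"); cv2.imwrite("pics/w3.png",im[:,:,::-1]); st("end")
```

```text
True
pull 19.48 [-0.0167  0.0858  0.0314] Fup 2.3 Fy -0.3 0.01165768808452317
True
pull 19.73 [-0.0168  0.0858  0.0314] Fup 3.9 Fy -1.6 0.011823292104507811
open 20.42 [-0.0174  0.0857  0.0312] Fup 0.6 Fy -1.3 0.039944819904237615
end 21.55 [-0.0534  0.0855  0.1652] Fup 0.9 Fy -1.1 0.04002265175748964
```

View pics/w3.png

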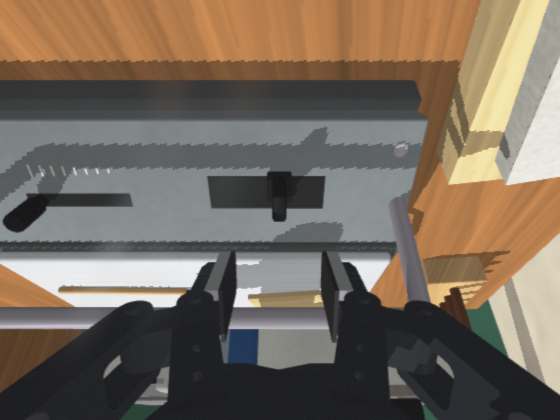

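The fin, at about (279,190), has been pulled to the lower edge of its window, with a total tug travel of about 16 mm. The knob, at about (28,210), is still at its end, and the gripper is clear.

```bash
python3 -c "
from workcell import r
r.hold(.3); print(r.finish_job())"
```

```text
the job is handed in; nothing more can be done
None
```

I handed in the job at about 22 s of robot time, with no verdict returned: the speed knob is at its robot-side end stop, the lock fin is pulled about 16 mm home in the notch (found near 0.0475 m), and the gripper is open and clear.

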